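# Drive a stuck bush out of a bearing block with a drift

### The job

An old bush is stuck in the bearing block that is clamped in the bench vise. First stand the empty stacking bin on the bench directly below the end of the block where the bush will come out; then take from the wooden rack the drift that best fills the smaller access hole in the other end of the block, and push the bush right out with it so that it drops into the bin and not onto the bench. Leave the bin standing with the bush in it, lay the drift back in its notch in the rack, and disturb nothing else.

Things in the scene. Friction and masses are not known exactly. Their poses are not given: they have to be found in the camera images.
- vise: Blue bench vise, fixed, a dark steel bearing block in its jaws. Origin on the bench, centre of the round base (92 mm dia, 22 high). z up, x from spindle (front) to anvil (back), y along the jaws and the block's bore; yaw up to 0.35. Reaches x -128 to +118; bolt lugs to x +-73; tommy bar at x -117, y +-57, z to 121. Jaws y +-40, tops z 140. Block x +-25, y -50 to +40, z 100 to 190
- access (a point): Centre of the mouth of the access hole, 25 mm dia, in the block's +y face (vise frame 0, 40, 155 mm); axes as the vise. The hole runs 30 mm level towards -y, then widens at a shoulder to a pocket, 36 mm dia, 60 mm long, open at the -y face. Push towards -y
- outlet (a point): Centre of the open mouth of the 36 mm pocket in the block's -y face, where the bush comes out (vise frame 0, -50, 155 mm); axes as the vise. This face overhangs the jaws by 10 mm and the round base by 4 mm. The bush falls almost straight down in front of it: its middle passes the height of the bin's rim 25 to 45 mm out from the face, so the bin's nearest wall must be close below the face
- bush: Plain brass bush (tube), 60 mm long, 35 outside, 12 inside, about 0.25 kg. Origin at its centre, y along its axis. It starts home in the pocket, flush with the -y face and against the shoulder. It sticks: it takes a steady push of some 9 to 16 N until it has travelled about 50 to 60 mm; then it is loose, tips and falls nose first
- rack: Wooden rack, fixed, 136 x 226 mm. Origin on the bench at its centre; x along the drifts. Two end boards 16 mm thick at x -60 and +60 mm, each with three V notches (90 degrees, 18 deep, bottom at z 35, tops at z 53 mm) at y -70, 0 and +70 mm; between the boards only a 12 mm base plank. Which drift lies in which notch varies
- drift_10: Plain round aluminium bar, 10 mm dia, 190 mm long, lying in a rack notch. Origin at its centre, x along it, both ends alike. So thin that it slips into the bush's bore
- drift_20: Plain round aluminium bar, 20 mm dia, 190 mm long, about 0.16 kg, lying in a rack notch, its axis 49 mm above the bench. Origin at its centre, x along it, both ends alike. The one that fits the access hole and bears on the end of the bush
- drift_30: Plain round aluminium bar, 30 mm dia, 190 mm long, lying in a rack notch, its axis 56 mm above the bench. Origin at its centre, x along it, both ends alike. Too thick for the access hole
- bin: Open blue plastic bin, loose, about 0.2 kg, 160 (x) x 105 (y) x 75 mm high; inside 142 x 87, floor 4 mm thick. Origin at the centre of its underside. Rear (-x) and side (+-y) walls 75 high, 4 thick, their top 14 mm thickened outwards to a lip 9 mm thick (side lips centred at y +-48 mm: take hold here from above); front wall (+x) 52 high
- spray_can: Bystander: upright spray can, 60 mm dia, 190 mm high. Origin at the centre of its underside. The bin and the can change places from start to start
- paste_tin: Bystander: upright grey jar, 80 mm dia, 85 mm high, standing close beside the place where the bin must go. Origin at the centre of its underside
- hammer: Bystander: hammer, 260 mm long, lying on the bench. Origin under its middle, x towards its head
- grinder: Bystander: green angle grinder, about 255 mm long with a 115 mm disc and a side handle (+y), lying on the bench, up to 84 mm high. Origin under its middle, x towards the disc
There are look-alikes about, which are no part of the job. Leave any purple look-alike of the drift_20 alone. Several things have the shape of the bin; the one meant has the colours described above.

How it is judged:
On the way, in this order (a step that is already met when the one before it is completed fails the run):
1. the bin stands on the bench, let go, below the outlet while the bush is still in the block (x of bin in the frame of vise between -0.05 and 0.05 m and y of bin in the frame of vise between -0.21 and -0.085 m and height (world z) of bin below 0.01 m and angle between bin's own z axis and vertical below 0.1 rad and linear speed of bin below 0.02 m/s and contact force between the fingers and bin below 0.1 N and y of bush in the frame of vise above -0.03 m), for 0.2 s.
2. the bush is out of the block, with the drift through the access hole (y of bush in the frame of vise below -0.075 m and y of drift_20 in the frame of vise below 0.09 m and x of drift_20 in the frame of vise between -0.012 and 0.012 m and z of drift_20 in the frame of vise between 0.143 and 0.167 m), for 0.05 s.
At the end, for the whole second after the job is handed in: Bush at rest in the bin; bin upright on the bench, let go, centre within 50 mm of the vise's x = 0 and 85 to 210 mm from it towards -y; 20 mm drift at rest in a rack notch, its middle within 30 mm of the rack's middle along x, axis 44 to 55 mm high, within 0.1 rad of the rack's x (x of bush in the frame of bin between -0.073 and 0.073 m and y of bush in the frame of bin between -0.046 and 0.046 m and z of bush in the frame of bin between 0 and 0.065 m and height (world z) of bin below 0.01 m and angle between bin's own z axis and vertical below 0.1 rad and x of bin in the frame of vise between -0.05 and 0.05 m and y of bin in the frame of vise between -0.21 and -0.085 m and linear speed of each of bush, bin, drift_20 below 0.02 m/s and height (world z) of drift_20 between 0.044 and 0.055 m and angle between the x axis of drift_20 and the x axis of rack, either way round below 0.1 rad and x of drift_20 in the frame of rack between -0.03 and 0.03 m and y of drift_20 in the frame of rack between -0.085 and 0.085 m); the robot touches nothing.
It fails at once if the bush falls outside the bin (height (world z) of bush below 0.06 m and not (x of bush in the frame of bin between -0.073 and 0.073 m and y of bush in the frame of bin between -0.046 and 0.046 m and z of bush in the frame of bin between 0 and 0.065 m)).
It fails at once if one of the other drifts is shifted by more than 25 mm (distance of any of drift_10, drift_30 from where it was at the start of the episode above 0.025 m).
It fails at once if the can, the jar, the hammer or the grinder is shifted by more than 30 mm or knocked over (distance of any of spray_can, paste_tin, hammer, grinder from where it was at the start of the episode above 0.03 m or angle between any of spray_can, paste_tin's own z axis and vertical above 0.5 rad).
It also fails if it takes over 69 s, if anything falls off the work surface, if the arm or the gripper's body presses on something with over 40 N, if the wrist force passes 120 N, or if a joint passes its speed limit or range.

### The arm

A 6-joint arm with a two-finger parallel gripper is mounted at the origin on the work surface. World frame = base frame: x ahead of the robot, y to its left, z up, the work surface at z = 0. Lengths are in m, angles in rad, forces in N, time in s.
With the tool pointing down it reaches from about 0.2 to 0.875 m from the base axis. Payload 3.4 kg.
Tool frame: the origin (TCP) lies between the finger pads; the fingertips stand 8 mm ahead of it and the grasp point (between the pads) lies 11 mm behind it; z points along the fingers, y is the line along which they close (so a half turn about z gives the same grasp; the last joint's range is limited). The gripper opens to 94 mm and grips with 3 to 60 N. Pads are 16 mm wide; open, the fingers measure 119 mm over their backs; the gripper's body (75 mm by 177 mm) begins 78 mm behind the grasp point.
Start: joints at [-1.329, 0.276, 1.505, -0, 1.361, -0.121], TCP at [0.204, -0.538, 0.213] pointing down, gripper open.
Joint ranges: [-2.89, 2.89], [-0.75, 2.08], [0.22, 2.7], [-1.18, 4.32], [0.11, 2.71], [-2.7, 2.7]. Speed limits (rad/s): [2.57, 2.57, 3.14, 3.14, 3.14, 3.14].

### API

Orientations are given as a rotation vector (axis times angle).
In Python, from rig import env gives the robot as it stands.
- The arm moves only by the tool play_rows, never from a script. Its argument "motion" is a list of rows, each a list of 5 numbers: the closure, from 0 (fully open) to 1 (shut), then the shift along the tool's x, y, z in cm, then the turn about the tool's z in degrees. A call has 1 to 10 rows; each row shifts and turns the commanded pose from where the row before left it, along the tool's axes as they then stand; what a row does not reach is not made up. A row lasts 1/8 s, in which the tool goes at most 62.5 mm and 10.7 degrees, less where a joint would pass 70% of its speed; a pose out of reach is approached as far as the arm can. A call is refused whole if a number of a shift passes 6.25 or a number of a turn 10.7, either way. A call with a gripper value outside its range is refused whole. The fingers move at their own pace and stop on an object; "force" is the grip in N (left out, the last holds). Time passes only in rows, so rows that do not move let the fingers close. It gives the time, the measured TCP pose, the force, the opening and the grip force at its end, in the units of the state.
- env.observe(): the state, without advancing time (a new reading comes with each control period).
- env.snapshot(name): name is "scene" or "top" or "wrist"; returns (picture, depth): 420x560x3 uint8, red, green, blue; 420x560 float32, m along the optical axis (not along the pixel's ray), 0 where there is no reading.
- env.get_calibration(name): a dict with "fx", "fy", "cx", "cy" (pixels), "rvec" (rotation vector, rad) and "tvec" (3), from world to camera coordinates, as OpenCV has them. Camera axes: x right, y down, z forward; pixel columns grow to the right and rows downward; lengths in m; the calibration is good to about 2 mm. A picture is of the moment at which its call begins: read the wrist's pose just before it. get_calibration takes no time and is no camera call; for the wrist camera it gives the pose at the moment of the call.
- env.close_job(): hands the job in; it is judged then, once.
The state is a dict: "time": time; "q": joint angles; "dq": joint speeds; "joint_torque": joint torques, N m; "eef_pos": TCP position; "ee_rot": TCP orientation; "contact_force": force on the tool from outside, world axes, zero at the start; "torque": the same for the moment, N m; "width": opening from 0.0 (shut) to 1.0 (fully open); "grasp_force": force on a finger pad.
Only numpy, scipy, OpenCV 4.12 (cv2) and the standard library are available. Lean on these libraries where they do the work, as an engineer would, in place of code of your own. Each camera call takes 0.05 s, during which the arm holds its last target. There are 200 camera calls.

## Working session

There is one attempt and no reset: what is moved stays moved. The work goes in short steps, Python scripts to look and compute and a tool call to move; the robot and the scene stay as the last step left them, time stands still between calls to the robot, and variables do not carry over. Pictures are saved under pics/ and viewed, at most 10 in all, crops included, and the job is handed in when it is done.

Besides the shell and the picture viewer there is one more tool, called after "Emit:" as name(argument=value, ...) on one line, values as JSON. play_rows: Moves the arm, as the interface text tells. Its arguments: {"type":"object","properties":{"motion":{"type":"array","items":{"type":"array","items":{"type":"number"}}},"force":{"type":"number"}},"required":["motion"]}

```bash
ls; mkdir -p pics
cat > h.py <<'E'
import numpy as np, cv2
from rig import env
from scipy.spatial.transform import Rotation as R
def cal(n):
    c=env.get_calibration(n); return c, R.from_rotvec(np.ravel(c["rvec"])).as_matrix(), np.ravel(c["tvec"])
def ray(n,u,v,z):
    c,Rm,t=cal(n); o=-Rm.T@t; d=Rm.T@np.array([(u-c["cx"])/c["fx"],(v-c["cy"])/c["fy"],1.])
    return o+d*(z-o[2])/d[2]
def cloud(n,dep,C=None):
    c,Rm,t=C or cal(n); v,u=np.mgrid[:dep.shape[0],:dep.shape[1]]
    p=np.stack([(u-c["cx"])/c["fx"]*dep,(v-c["cy"])/c["fy"]*dep,dep],-1)
    return (p-t)@Rm
def proj(n,P):
    c,Rm,t=cal(n); p=Rm@np.array(P)+t; return p[0]/p[2]*c["fx"]+c["cx"],p[1]/p[2]*c["fy"]+c["cy"]
E
python3 - <<'E'
from h import *
for n in("scene","top"):
    a,d=env.snapshot(n); cv2.imwrite(f"pics/{n}0.png",a[...,::-1]); np.savez(f"{n}0.npz",a=a,d=d)
    c,Rm,t=cal(n); print(n,c["fx"],-Rm.T@t, Rm[2])
s=env.observe();print(s)
E
```

```text
pics
scene 404.19108807208937 [0.84964613 0.47832825 1.08890125] [-0.29044381 -0.4812682  -0.82705702]
top 481.5185587314985 [ 0.35920901 -0.09595247  1.67792028] [ 0.08151877  0.01125489 -0.99660826]
{'time': 0.1, 'q': array([-1.32898084e+00,  2.76490150e-01,  1.50600273e+00, -8.74983377e-07,
        1.36070715e+00, -1.21006285e-01]), 'dq': array([ 0.00073995, -0.00117871, -0.00324667,  0.00057455, -0.00272605,
       -0.00128995]), 'joint_torque': array([ 1.58988867e-03, -4.05454659e+01, -2.37781012e+01,  7.01830233e-02,
        2.99389951e-02, -5.26310976e-05]), 'eef_pos': array([ 0.20394526, -0.53707805,  0.21271648]), 'ee_rot': array([-3.08846138e+00, -5.66509063e-01,  1.53683680e-04]), 'contact_force': array([-0.04525703, -0.13661866,  0.52928194]), 'torque': array([ 0.01135826, -0.03304503, -0.00489865]), 'grasp_force': 0.0, 'width': 0.9990630800656168}
```

View pics/top0.png

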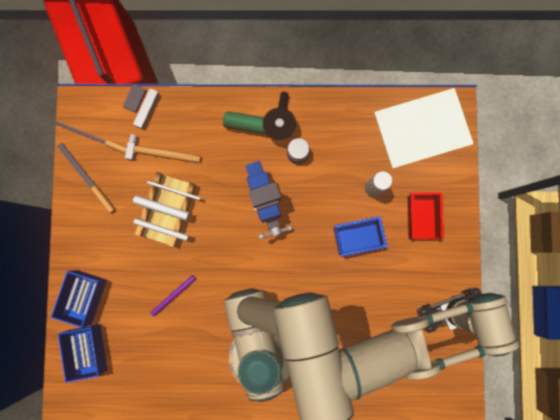

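View pics/scene0.png

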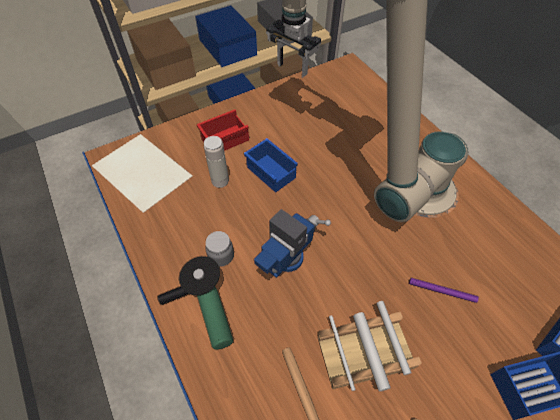

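The pictures show, as top-view pixels:
- **Bin:** blue, at (360,237). Look-alikes are the red bin at (425,217) and the blue boxes with bars at (78,300) and (82,352).
- **Drifts:** in the rack at about (175,190), (160,208) and (160,231). The purple look-alike bar is at (173,295).
- **Vise:** (263,195), with its outlet face on the right (-y).
- **Jar and can:** jar at (298,152), can at (380,185).

I choose the blue bin at (360,237). For the drift I want the middle-thickness bar in the rack, which I still have to measure.

Run:
```python
from h import *
T=np.load("top0.npz");a,d=T["a"],T["d"];P=cloud("top",d)
hsv=cv2.cvtColor(a,cv2.COLOR_RGB2HSV)
def box(u0,u1,v0,v1):
    m=np.zeros(d.shape,bool);m[v0:v1,u0:u1]=1;return m
def rect(m,n):
    q=P[m][:,:2].astype(np.float32);(c,s,an)=cv2.minAreaRect(q*1000);print(n,np.round(c),np.round(s),round(an,1),"n",m.sum(),"z",np.percentile(P[m][:,2],[5,50,95]).round(3))
rect((P[...,2]>.058)&box(325,395,205,265),"bin rim")
b=(P[...,2]>.058)&box(325,395,205,265)
rect((P[...,2]>.175)&box(235,300,150,245),"block top")
rect((P[...,2]>.07)&box(284,315,135,168),"jar")
rect((P[...,2]>.17)&box(360,400,165,205),"can")
rect((P[...,2]>.02)&box(222,300,90,142),"grinder")
# rack bars: colourless pixels
m=((hsv[...,1]<60)&(hsv[...,2]>110)&box(128,208,172,248)).astype(np.uint8)
n,l,st,ce=cv2.connectedComponentsWithStats(m)
for i in range(1,n):
    if st[i,4]>60: rect(l==i,"bar px%s"%ce[i].round())
big=cv2.resize(a[165:255,120:215],None,fx=4,fy=4,interpolation=cv2.INTER_CUBIC)
b2=cv2.resize(a[145:270,235:395],None,fx=4,fy=4,interpolation=cv2.INTER_CUBIC)
o=np.zeros((860,640,3),np.uint8)
cv2.imwrite("pics/crop1.png",np.hstack([cv2.resize(big,(380,360)),cv2.resize(b2,(420,360))])[...,::-1])
```

```text
bin rim [ 396. -248.] [105. 313.] 11.9 n 386 z [0.064 0.075 0.085]
block top [456. -36.] [221.  90.] 18.8 n 506 z [0.185 0.191 1.678]
jar [ 557. -121.] [392.  78.] 4.0 n 362 z [0.078 0.085 0.092]
can [ 469. -256.] [ 58. 384.] 42.9 n 293 z [0.179 0.19  0.197]
grinder [632. -58.] [533. 252.] 22.4 n 1692 z [0.033 0.068 0.085]
bar px[174. 190.] [489. 146.] [548.  30.] 64.8 n 157 z [0.038 0.046 0.053]
bar px[161. 207.] [448. 169.] [559.  28.] 72.5 n 438 z [0.061 0.069 0.075]
bar px[161. 229.] [431. 345.] [186.  19.] 72.4 n 291 z [0.051 0.058 0.065]
```

View pics/crop1.png

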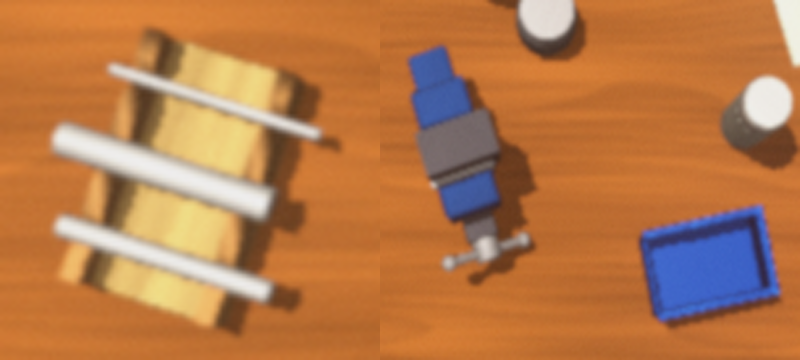

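The crop confirms the choice. The lowest rack bar, at px (161,229), is the middle thickness and its top is at 58 mm, so it is drift_20. The blue open bin stands at (360,237). Next I re-fit with invalid depth removed.

Run:
```python
from h import *
T=np.load("top0.npz");a,d=T["a"],T["d"];P=cloud("top",d);P[(d<=0)]=-1
S=np.load("scene0.npz");Q=cloud("scene",S["d"]);Q[S["d"]<=0]=-1
hsv=cv2.cvtColor(a,cv2.COLOR_RGB2HSV)
def rect(q,n):
    z=q[:,2];(c,s,an)=cv2.minAreaRect((q[:,:2]*1000).astype(np.float32));print(n,np.round(c),np.round(s),round(an,1),"n",len(q),"z",np.percentile(z,[5,50,95]).round(3))
def near(W,x,y,r,z0,z1): return W[(np.hypot(W[...,0]-x,W[...,1]-y)<r)&(W[...,2]>z0)&(W[...,2]<z1)]
for n,W in(("top",P),("scene",Q)):
    print(n)
    for nm,x,y,r,z0,z1 in(("bin",.396,-.248,.12,.058,.1),("block",.5,.04,.09,.182,.2),("jar",.6,-.07,.12,.075,.1),("can",.47,-.256,.1,.18,.2),("drift",.431,.345,.028,.05,.08),("rack",.475,.345,.2,.03,.1)):
        q=near(W,x,y,r,z0,z1)
        if len(q)>5: rect(q,nm)
m=np.zeros(d.shape,bool);m[172:248,128:208]=1
mm=(m&(hsv[...,1]<60)&(hsv[...,2]>110)&(d>0)).astype(np.uint8)
n,l,st,ce=cv2.connectedComponentsWithStats(mm)
for i in range(1,n):
    if st[i,4]>60: rect(P[(l==i)],"bar%s"%ce[i].round())
# block top by ray from colour: vise blue
b=near(P,.396,-.248,.12,.058,.1)
```

```text
top
bin [ 408. -302.] [105. 109.] 12.2 n 193 z [0.066 0.075 0.081]
block [534.  -3.] [51. 77.] 19.4 n 382 z [0.185 0.19  0.195]
jar [602. -73.] [ 67. 234.] 67.1 n 200 z [0.08  0.085 0.092]
drift [431. 345.] [54. 19.] 73.8 n 91 z [0.052 0.058 0.064]
rack [515. 379.] [300. 226.] 72.5 n 1615 z [0.04  0.056 0.073]
scene
bin [ 409. -302.] [107. 110.] 12.0 n 272 z [0.061 0.073 0.078]
block [535.  -2.] [53. 77.] 17.5 n 485 z [0.186 0.19  0.193]
jar [643. -40.] [ 63. 228.] 37.9 n 284 z [0.079 0.085 0.094]
drift [433. 345.] [55. 19.] 72.6 n 161 z [0.052 0.057 0.062]
rack [503. 338.] [211. 228.] 73.3 n 2947 z [0.041 0.055 0.072]
bar[174. 190.] [566. 309.] [187.  13.] 71.9 n 156 z [0.038 0.046 0.052]
bar[161. 207.] [504. 346.] [187.  28.] 72.5 n 434 z [0.061 0.069 0.075]
bar[161. 229.] [431. 345.] [186.  19.] 72.4 n 291 z [0.051 0.058 0.065]
```

Run:
```python
from h import *
W={}
for n in("top","scene"):
    T=np.load(n+"0.npz");P=cloud(n,T["d"]);P[(T["d"]<=0)]=-1;W[n]=P
def rect(q,n):
    z=q[:,2];(c,s,an)=cv2.minAreaRect((q[:,:2]*1000).astype(np.float32));print(n,np.round(c),np.round(s),round(an,1),"n",len(q),"z",np.percentile(z,[5,50,95]).round(3))
def near(W,x,y,r,z0,z1): return W[(np.hypot(W[...,0]-x,W[...,1]-y)<r)&(W[...,2]>z0)&(W[...,2]<z1)]
for n in W:
    print(n)
    for nm,x,y,r,z0,z1 in(("bin",.415,-.32,.12,.062,.085),("block",.534,-.003,.09,.182,.2),("jar",.68,-.115,.06,.077,.1),("can",.57,-.36,.08,.18,.2),("rackplank",.5,.333,.14,.005,.02)):
        q=near(W[n],x,y,r,z0,z1)
        if len(q)>5: rect(q,nm)
    # outlet face / access face samples below top: vise blue top
    q=near(W[n],.534,-.003,.16,.125,.145); rect(q,"jawtops")
P=W["top"];k=near(P,.415,-.32,.13,.045,.085)
a=np.radians(12); 
c=np.array([.415,-.325]); L=(k[:,:2]-c)@np.array([[np.cos(a),-np.sin(a)],[np.sin(a),np.cos(a)]])
for s in(1,-1):
    w=k[(np.abs(L[:,0])<.03)&(s*L[:,1]>.06)&(s*L[:,1]<.1)]; print("wall side",s,len(w),np.percentile(w[:,2],[10,50,90]) if len(w) else 0)
```

```text
top
bin [ 413. -325.] [105. 156.] 11.9 n 360 z [0.066 0.075 0.081]
block [536.  -9.] [51. 90.] 19.0 n 467 z [0.185 0.19  0.195]
jar [ 705. -115.] [69. 64.] 0.5 n 331 z [0.08  0.085 0.092]
can [ 581. -377.] [53. 53.] 1.7 n 264 z [0.184 0.19  0.196]
rackplank [502. 333.] [273. 276.] 48.1 n 1564 z [0.006 0.011 0.018]
jawtops [534. -10.] [241.  91.] 14.3 n 790 z [0.132 0.139 0.143]
scene
bin [ 414. -325.] [109. 157.] 11.6 n 433 z [0.064 0.073 0.078]
block [537.  -9.] [54. 92.] 18.6 n 594 z [0.186 0.19  0.193]
jar [ 706. -116.] [68. 70.] 14.2 n 422 z [0.082 0.085 0.088]
can [ 584. -376.] [55. 54.] 72.7 n 229 z [0.182 0.19  0.193]
rackplank [504. 341.] [258. 264.] 25.7 n 2492 z [0.008 0.012 0.016]
jawtops [559.  -2.] [192.  91.] 17.8 n 1042 z [0.129 0.138 0.142]
wall side 1 28 [0.04726912 0.05329538 0.05655089]
wall side -1 78 [0.05534146 0.07389925 0.07977892]
```

Emit:
play_rows(motion=[[0,0,0,0,-10.1],[0,0,0,0,-10.1],[0,0,0,0,-10.1],[0,0,0,0,-10.1],[0,0,0,0,-10.1],[0,0,0,0,-10.1],[0,0,0,0,-10.1],[0,0,0,0,-10.1]], force=30)

```text
time: 1.1
eef_pos: [0.204, -0.5373, 0.213]
ee_rot: [-1.978, -2.439, -0.001]
contact_force: [0.6, 0.4, -0.1]
width: 1.0
grasp_force: 0.0
```

Emit:
play_rows(motion=[[0,3.3,4.0,0,0],[0,3.3,4.0,0,0],[0,3.3,4.0,0,0],[0,3.3,4.0,0,0],[0,3.3,4.0,0,0],[0,0,0,0,0],[0,0,0,0,0]])

```text
time: 1.98
eef_pos: [0.3666, -0.336, 0.2133]
ee_rot: [-1.985, -2.435, 0.001]
contact_force: [0.3, -0.6, 0.5]
width: 0.999
grasp_force: 0.0
```

```bash
cat >> h.py <<'E'
def state():
    s=env.observe(); M=R.from_rotvec(s["ee_rot"]).as_matrix(); return s,M
def go(xy,ty,z=None):
    s,M=state(); p=s["eef_pos"]; cur=np.degrees(np.arctan2(M[1,1],M[0,1]))
    da=(cur-ty+90)%180-90   # turn about tool z (down)
    t=np.radians(ty if abs(((cur-da)-ty+180)%360-180)<1 else ty+180)
    Y=np.array([np.cos(t),np.sin(t)]);X=np.array([-Y[1],Y[0]])
    d=np.array(xy)-p[:2]
    print("t",round(s["time"],2),"pos",p.round(4),"ty",cur.round(1),"tilt",M[2].round(3),"q",s["q"].round(2),"F",s["contact_force"].round(1),"w",round(s["width"],3),"g",round(s["grasp_force"],1))
    print("turn",da.round(1),"then cm x,y",(100*X@d).round(2),(100*Y@d).round(2),"dz(down+)",None if z is None else round(100*(p[2]-z),2))
E
python3 - <<'E'
from h import *
go((.3665,-.335),12,.056)
C=cal("wrist");a,d=env.snapshot("wrist");cv2.imwrite("pics/w1.png",a[...,::-1])
P=cloud("wrist",d,C);P[d<=0]=-1
k=(P[...,2]>.062)&(P[...,2]<.085)&(np.hypot(P[...,0]-.414,P[...,1]+.325)<.12)
q=P[k];print(len(q),cv2.minAreaRect((q[:,:2]*1000).astype(np.float32)),np.percentile(q[:,2],[5,50,95]))
th=np.radians(12);e=np.array([np.cos(th),np.sin(th)]);f=np.array([-e[1],e[0]])
for y0 in(-.04,0,.04):
    r=q[np.abs((q[:,:2]-[.414,-.325])@f-y0)<.012]; s=(r[:,:2]-[.414,-.325])@e; s=s[s<0]; print(y0,len(s),np.percentile(s,[2,50,98]) if len(s) else 0)
E
```

```text
t 1.98 pos [ 0.3666 -0.336   0.2133] ty 11.6 tilt [-0.    -0.001 -1.   ] q [-0.88  0.16  1.66 -0.    1.32 -1.08] F [ 0.3 -0.6  0.5] w 0.999 g 0.0
turn -0.4 then cm x,y 0.1 0.01 dz(down+) 15.73
3260 ((412.9631042480469, -326.38525390625), (105.33280944824219, 155.34616088867188), 11.951506614685059) [0.06489966 0.07483863 0.07609625]
-0.04 161 [-0.05389778 -0.04945156 -0.04599189]
0 175 [-0.05348276 -0.04916752 -0.04583084]
0.04 189 [-0.05389146 -0.04975882 -0.04566144]
```

View pics/w1.png

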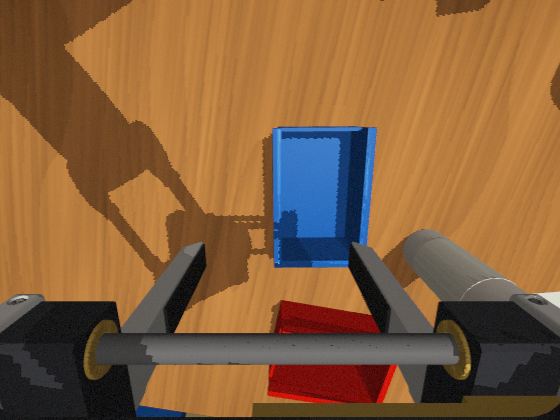

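The wrist view shows the bin's left lip at column 276, between the fingers at columns 200 and 355. The red bin and the can are off to the sides. I go down and grip.

Emit:
play_rows(motion=[[0,0,0,0,-0.4],[0.2,0,0,5,0],[0.4,0,-0.1,5,0],[0.4,0,0,4,0],[0.4,0,0,1.6,0],[1,0,0,0,0],[1,0,0,0,0],[1,0,0,0,0],[1,0,0,0,0],[1,0,0,0,0]], force=40)

```text
time: 3.28
eef_pos: [0.3661, -0.3362, 0.0579]
ee_rot: [1.977, 2.44, -0.0]
contact_force: [1.5, -0.0, -0.3]
width: 0.105
grasp_force: 1.2
```

Emit:
play_rows(motion=[[1,0,0,0,0],[1,0,0,-1,0],[1,0,0,-2,0],[1,0,0,-4,0],[1,0,0,-4,0],[1,0,0,0,0]])

```text
time: 4.03
eef_pos: [0.3671, -0.3376, 0.1703]
ee_rot: [1.973, 2.436, -0.003]
contact_force: [-0.4, -0.8, -2.7]
width: 0.091
grasp_force: 40.0
```

```bash
cat >> h.py <<'E'
VO=np.array([.535,-.004]);VA=np.radians(18.7)
VX=np.array([np.cos(VA),np.sin(VA)]);VY=np.array([-VX[1],VX[0]])
def vw(x,y): return VO+x*VX+y*VY
E
python3 - <<'E'
from h import *
print(vw(-.002,-.129), vw(-.05,-.129))
go(vw(-.05,-.127),18.7,.06)
a,d=env.snapshot("top");P=cloud("top",d);P[d<=0]=-1;s=env.observe()
c=s["eef_pos"][:2]+.05*np.array([.978,.208])
z=s["eef_pos"][2]
q=P[(np.hypot(P[...,0]-c[0],P[...,1]-c[1])<.1)&(P[...,2]>z-.003)&(P[...,2]<z+.03)];print(len(q),cv2.minAreaRect((q[:,:2]*1000).astype(np.float32)) if len(q)>5 else 0)
E
```

```text
[ 0.57446466 -0.12683135] [ 0.52899856 -0.14222078]
t 4.03 pos [ 0.3671 -0.3376  0.1703] ty 12.0 tilt [-0.006  0.003 -1.   ] q [-0.88  0.19  1.74 -0.    1.21 -1.09] F [-0.4 -0.8 -2.7] w 0.091 g 40.0
turn -6.7 then cm x,y 13.52 21.6 dz(down+) 11.03
212 ((413.1567077636719, -325.873779296875), (104.47696685791016, 154.8902587890625), 12.11269760131836)
```

Emit:
play_rows(motion=[[1,0,0,0,-3.4],[1,0,0,0,-3.3],[1,1.5,3.5,0,0],[1,1.6,3.6,0,0],[1,1.6,3.7,0,0],[1,1.6,3.6,0,0],[1,1.6,3.6,0,0],[1,1.6,3.6,0,0],[1,0,0,0,0],[1,0,0,0,0]])

```text
time: 5.32
eef_pos: [0.5385, -0.1765, 0.1655]
ee_rot: [-1.828, -2.55, 0.003]
contact_force: [0.0, 0.5, -2.2]
width: 0.091
grasp_force: 40.0
```

Run:
```python
from h import *
go(vw(-.05,-.127),18.7,.06)
W=[]
for n in("top","scene"):
    a,d=env.snapshot(n);P=cloud(n,d);P[d<=0]=-1
    if n=="scene": cv2.imwrite("pics/s2.png",a[...,::-1])
    q=P[(np.abs(P[...,2]-.19)<.008)&(np.hypot(P[...,0]-.537,P[...,1]+.009)<.075)];u=(q[:,:2]-VO)@VX;v=(q[:,:2]-VO)@VY
    m=np.abs(u)<.035
    print(n,len(q),np.percentile(u,[2,98]),np.percentile(v[m],[2,98]))
    q=P[(P[...,2]>.17)&(P[...,2]<.2)];u=(q[:,:2]-VO)@VX;v=(q[:,:2]-VO)@VY
    m=(v<-.07)&(v>-.28)&(u>-.08)&(u<.09);print("bin",m.sum(),np.percentile(u[m],[2,98]),np.percentile(v[m],[2,98]))
C=cal("wrist");a,d=env.snapshot("wrist");cv2.imwrite("pics/w2.png",a[...,::-1])
P=cloud("wrist",d,C);P[d<=0]=-1
q=P[(P[...,2]>.09)&(P[...,2]<.2)];u=(q[:,:2]-VO)@VX;v=(q[:,:2]-VO)@VY
m=(np.abs(u)<.02)&(v<0)&(v>-.12);print("face",m.sum(),np.percentile(v[m],[2,50,98]) if m.any() else 0)
```

```text
t 5.33 pos [ 0.5385 -0.1765  0.1655] ty 18.7 tilt [ 0.002 -0.004 -1.   ] q [-0.44  0.3   1.6  -0.    1.25 -0.77] F [ 0.   0.5 -2.2] w 0.091 g 40.0
turn 0.0 then cm x,y 3.75 0.2 dz(down+) 10.55
top 468 [-0.02485235  0.02386599] [-0.0482878   0.03832785]
bin 104 [-0.05723873  0.04757903] [-0.23704469 -0.08661916]
scene 597 [-0.02363335  0.02619781] [-0.04838053  0.03879462]
bin 519 [-0.0628255   0.04930978] [-0.23975131 -0.08786581]
face 9156 [-0.11752067 -0.0505731  -0.03235373]
```

View pics/w2.png

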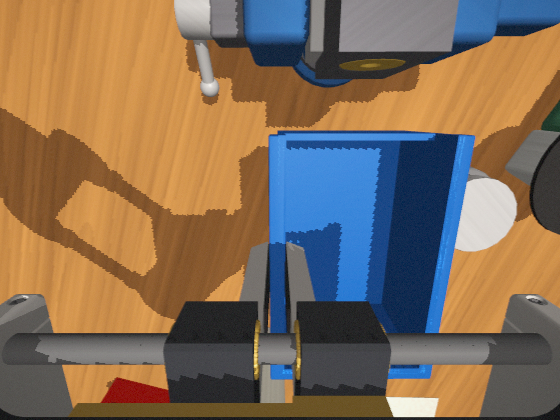

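The wrist view shows the bin (270–470, 130–375) hanging level in front of the block. The outlet with the brass bush is at (372,65) and the jar is clear to the right. I lower it, slide it in under the face and set it down.

Emit:
play_rows(motion=[[1,0,0.2,2,0],[1,0,0,3,0],[1,0,0,3,0],[1,0,0,1.7,0],[1,0.8,0,0,0],[1,1,0,0,0],[1,1,0,0,0],[1,0.9,0,0,0],[1,0,0,0,0]])

```text
time: 6.6
eef_pos: [0.5298, -0.1403, 0.0709]
ee_rot: [1.83, 2.553, 0.0]
contact_force: [0.3, -0.2, -2.8]
width: 0.091
grasp_force: 40.0
```

Run:
```python
from h import *
go(vw(-.05,-.127),18.7,.057)
for n in("top","scene"):
    a,d=env.snapshot(n);P=cloud(n,d);P[d<=0]=-1
    q=P[(P[...,2]>.074)&(P[...,2]<.092)];u=(q[:,:2]-VO)@VX;v=(q[:,:2]-VO)@VY
    m=(v<-.045)&(v>-.25)&(u>-.08)&(u<.07);print("bin",m.sum(),np.percentile(u[m],[2,98]),np.percentile(v[m],[2,98]),np.median(q[m,2]))
```

```text
t 6.6 pos [ 0.5298 -0.1403  0.0709] ty 18.8 tilt [-0.  0. -1.] q [-0.39  0.35  1.77 -0.    1.01 -0.71] F [ 0.3 -0.2 -2.8] w 0.091 g 40.0
turn 0.1 then cm x,y 0.04 -0.14 dz(down+) 1.39
bin 106 [-0.05359368  0.05094565] [-0.20174598 -0.05007017] 0.08686950608981875
bin 341 [-0.05504705  0.05290569] [-0.20397671 -0.06060066] 0.08603357734116168
```

Emit:
play_rows(motion=[[1,-0.2,0,0,0],[1,0,0,0.6,0],[1,0,0,0.4,0],[1,0,0,0.2,0],[1,0,0,0,0]])

```text
time: 7.32
eef_pos: [0.5306, -0.1431, 0.0585]
ee_rot: [-1.831, -2.552, 0.0]
contact_force: [-0.4, -0.2, -1.6]
width: 0.096
grasp_force: 40.0
```

Run:
```python
from h import *
go(vw(-.05,-.127),18.7,.057)
```

```text
t 7.33 pos [ 0.5306 -0.1431  0.0585] ty 18.7 tilt [ 0. -0. -1.] q [-0.39  0.37  1.79 -0.    0.99 -0.72] F [-0.4 -0.2 -1.6] w 0.096 g 40.0
turn -0.0 then cm x,y 0.33 -0.12 dz(down+) 0.15
```

Emit:
play_rows(motion=[[1,0,0,0.1,0],[0.8,0,0,0,0],[0.7,0,0,0,0],[0.7,0,0,0,0],[0.7,0,0,-1.5,0],[0.7,0,0,-4,0],[0.7,0,0,-6,0],[0.7,0,0,-6,0],[0.7,0,0,-3,0],[0.7,0,0,0,0]])

```text
time: 8.57
eef_pos: [0.5322, -0.1435, 0.2662]
ee_rot: [1.827, 2.547, 0.003]
contact_force: [-0.1, -0.1, -0.7]
width: 0.303
grasp_force: 0.0
```

Run:
```python
from h import *
for n in("top","scene"):
    a,d=env.snapshot(n);P=cloud(n,d);P[d<=0]=-1
    q=P[(P[...,2]>.064)&(P[...,2]<.085)];u=(q[:,:2]-VO)@VX;v=(q[:,:2]-VO)@VY
    m=(v<-.045)&(v>-.25)&(u>-.07)&(u<.07);print("bin",m.sum(),np.percentile(u[m],[2,98]),np.percentile(v[m],[2,98]),np.median(q[m,2]))
# drift: grasp 38 mm from middle towards +y(left) end, and refine
b=np.radians(72.4);e=np.array([np.cos(b),np.sin(b)])
print("grasp",np.array([.432,.345])+.038*e)
go(np.array([.432,.345])+.038*e,-17.6,.038)
```

```text
bin 69 [-0.05371024  0.05021009] [-0.10784357 -0.05314178] 0.07591554505117123
bin 427 [-0.05185758  0.05274446] [-0.20629611 -0.06656199] 0.07418538309500484
grasp [0.44349006 0.38122125]
t 8.68 pos [ 0.5302 -0.1428  0.2621] ty 18.7 tilt [ 0.    -0.001 -1.   ] q [-0.39  0.21  1.47 -0.    1.46 -0.72] F [ 1.   0.6 -0.9] w 0.303 g 0.0
turn 36.3 then cm x,y 47.33 -24.11 dz(down+) 22.41
```

Emit:
play_rows(motion=[[0.5,0,0,0,9.1],[0.5,0,0,0,9.1],[0.5,0,0,0,9.1],[0.5,0,0,0,9.0]])

```text
time: 9.18
eef_pos: [0.5295, -0.1425, 0.2599]
ee_rot: [-2.537, -1.846, 0.004]
contact_force: [0.4, -0.8, -0.2]
width: 0.498
grasp_force: 0.0
```

Emit:
play_rows(motion=[[0.45,4.7,-2.4,0,0],[0.45,4.7,-2.4,0,0],[0.45,4.7,-2.4,0,0],[0.45,4.7,-2.4,0,0],[0.45,4.7,-2.4,0,0],[0.45,4.7,-2.4,0,0],[0.45,4.7,-2.4,0,0],[0.45,4.7,-2.4,0,0],[0.45,4.7,-2.4,0,0],[0.45,0,0,0,0]])

```text
time: 10.42
eef_pos: [0.4509, 0.3281, 0.2597]
ee_rot: [-2.529, -1.86, 0.007]
contact_force: [0.6, -1.7, -0.3]
width: 0.549
grasp_force: 0.0
```

Run:
```python
from h import *
go((.4435,.3812),-17.6,.038)
C=cal("wrist");a,d=env.snapshot("wrist");cv2.imwrite("pics/w3.png",a[...,::-1])
P=cloud("wrist",d,C);P[d<=0]=-1
hsv=cv2.cvtColor(a,cv2.COLOR_RGB2HSV)
b=np.radians(72.4);e=np.array([np.cos(b),np.sin(b)]);f=np.array([e[1],-e[0]])
L=(P[...,:2]-[.432,.345]);s=L@e;w=L@f
q=(P[...,2]>.045)&(P[...,2]<.07)&(np.abs(w)<.02)&(np.abs(s)<.11)&(hsv[...,1]<70)
print(q.sum(),cv2.minAreaRect((P[q][:,:2]*1000).astype(np.float32)),np.percentile(P[q][:,2],[5,50,95,99]))
for s0 in(-.08,-.04,0,.04,.08):
    m=q&(np.abs(s-s0)<.01)
    if m.sum()>20: print(s0,m.sum(),np.percentile(w[m],[3,50,97]).round(4))
print(np.percentile(s[q],[1,99]))
```

```text
t 10.43 pos [0.4509 0.3281 0.2597] ty -17.3 tilt [-0.003 -0.004 -1.   ] q [0.5  0.23 1.45 0.   1.46 0.81] F [ 0.6 -1.7 -0.3] w 0.549 g 0.0
turn 0.3 then cm x,y 4.84 -2.31 dz(down+) 22.17
2209 ((432.0123596191406, 346.8368835449219), (189.59217834472656, 19.247648239135742), 72.38968658447266) [0.05211327 0.0576744  0.05969466 0.06033392]
-0.08 193 [-0.0088  0.0008  0.0088]
-0.04 223 [-0.0094  0.0001  0.0089]
0 222 [-0.0087 -0.0006  0.008 ]
0.04 245 [-0.0091 -0.0001  0.0082]
0.08 285 [-0.0095 -0.0005  0.0084]
[-0.09033323  0.09515868]
```

View pics/w3.png

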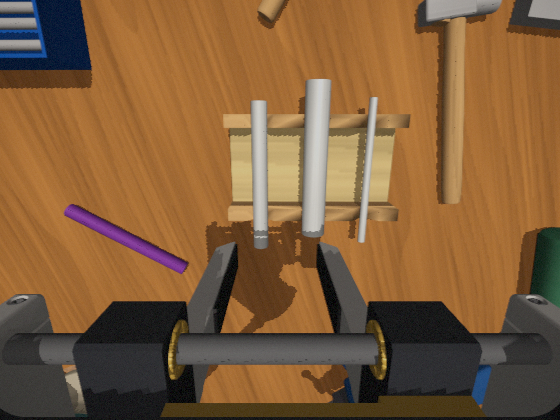

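The wrist view shows the rack with three bars. The left one, at (260,170), is the 20 mm drift, with the purple bar lying outside at (125,238). One more number is needed: where the rack's boards stand along the drift.

Run:
```python
from h import *
C=cal("wrist");a,d=env.snapshot("wrist");P=cloud("wrist",d,C);P[d<=0]=-1
hsv=cv2.cvtColor(a,cv2.COLOR_RGB2HSV)
b=np.radians(72.4);e=np.array([np.cos(b),np.sin(b)]);f=np.array([e[1],-e[0]])
L=(P[...,:2]-[.432,.347]);s=L@e;w=L@f
q=(P[...,2]>.046)&(P[...,2]<.056)&(w>-.06)&(w<.2)&(np.abs(s)<.09)&(hsv[...,1]>70)
h,_=np.histogram(s[q],np.arange(-.09,.091,.006));print(h)
for sg in(1,-1):
    k=s[q&(s*sg>.03)];print(np.percentile(k,[3,97]))
k=q&(s<0); print("w range",np.percentile(w[q],[1,99]))
go(np.array([.432,.347])+.036*e,-17.6,.038)
```

```text
[  0   3   4   6   4 141 500 494 318   0   4   4   8   7   0   0   0   0
   4   4   6   9   2   0   0 252 633 637 256   8]
[0.06423318 0.07944435]
[-0.0554611  -0.03996343]
w range [-0.04171146  0.18078501]
t 10.53 pos [0.4519 0.325  0.2604] ty -17.5 tilt [-0.004 -0.002 -1.   ] q [ 0.5   0.23  1.46 -0.    1.46  0.81] F [ 0.3 -0.3 -0.1] w 0.55 g 0.0
turn 0.1 then cm x,y 5.09 -2.56 dz(down+) 22.24
```

Emit:
play_rows(motion=[[0.5,2.6,-1.3,0,0],[0.5,2.7,-1.3,0,0],[0.5,0,0,5,0],[0.5,0,0,5,0],[0.5,0,0,3,0],[0.5,0,0,0,0]])

```text
time: 11.28
eef_pos: [0.4427, 0.3808, 0.1295]
ee_rot: [2.537, 1.852, -0.012]
contact_force: [-0.7, 0.6, 0.8]
width: 0.5
grasp_force: 0.0
```

Run:
```python
from h import *
b=np.radians(72.4);e=np.array([np.cos(b),np.sin(b)])
go(np.array([.432,.347])+.038*e,-17.6,.038)
C=cal("wrist");a,d=env.snapshot("wrist");P=cloud("wrist",d,C);P[d<=0]=-1
hsv=cv2.cvtColor(a,cv2.COLOR_RGB2HSV);f=np.array([e[1],-e[0]])
L=(P[...,:2]-[.432,.347]);s=L@e;w=L@f
q=(P[...,2]>.045)&(P[...,2]<.07)&(np.abs(w)<.02)&(np.abs(s)<.11)&(hsv[...,1]<70)
for s0 in(-.08,-.04,0,.04,.08):
    m=q&(np.abs(s-s0)<.01)
    if m.sum()>20: print(s0,m.sum(),np.percentile(w[m],[3,50,97]).round(4),np.percentile(P[m][:,2],97))
```

```text
t 11.28 pos [0.4427 0.3808 0.1295] ty -17.7 tilt [-0.006 -0.004 -1.   ] q [ 0.59  0.35  1.61 -0.    1.19  0.9 ] F [-0.7  0.6  0.8] w 0.5 g 0.0
turn -0.1 then cm x,y 0.25 -0.0 dz(down+) 9.15
-0.08 146 [-0.0087  0.0001  0.009 ] 0.05967849932433602
-0.04 376 [-0.0093  0.0002  0.0095] 0.059676436415724746
0 426 [-0.0089  0.0003  0.0094] 0.059572024351263526
0.04 479 [-0.0092  0.0003  0.0091] 0.05964792054350755
0.08 545 [-0.0094 -0.0004  0.0088] 0.059790686428431904
```

Well centred, and the top of the bar at 59.7 mm fits its axis at 49 mm. I descend and grip.

Emit:
play_rows(motion=[[0.5,0.2,0,3,0],[0.5,0,0,4,0],[0.5,0,0,2.1,0],[0.5,0,0,0,0],[1,0,0,0,0],[1,0,0,0,0],[1,0,0,0,0],[1,0,0,0,0],[1,0,0,0,0]], force=55)

```text
time: 12.45
eef_pos: [0.4447, 0.3864, 0.0424]
ee_rot: [-2.535, -1.855, -0.002]
contact_force: [-1.9, 0.7, 6.2]
width: 0.197
grasp_force: 55.0
```

Emit:
play_rows(motion=[[1,0,0,0,0],[1,0,0,-1,0],[1,0,0,-3,0],[1,0,0,-5,0],[1,0,0,-5,0],[1,0,0,-3,0],[1,0,0,0,0]])

```text
time: 13.32
eef_pos: [0.4461, 0.3866, 0.214]
ee_rot: [2.535, 1.855, 0.009]
contact_force: [-0.1, -0.4, -2.1]
width: 0.203
grasp_force: 55.0
```

Run:
```python
from h import *
go(vw(0,.205),18.7,.144)
```

```text
t 13.32 pos [0.4461 0.3866 0.214 ] ty -17.6 tilt [ 0.004  0.004 -1.   ] q [ 0.6   0.3   1.48 -0.    1.36  0.9 ] F [-0.1 -0.4 -2.1] w 0.203 g 55.0
turn -36.3 then cm x,y -19.34 -4.1 dz(down+) 7.0
```

Emit:
play_rows(motion=[[1,0,0,0,-9.1],[1,0,0,0,-9.1],[1,0,0,0,-9.1],[1,0,0,0,-9.0],[1,-4.0,-1.0,0,0],[1,-4.5,-1.1,0,0],[1,-4.5,-1.0,0,0],[1,-4.0,-1.0,0,0],[1,0,0,3,0],[1,0,0,2.8,0]])

```text
time: 14.58
eef_pos: [0.4591, 0.2104, 0.1509]
ee_rot: [-1.832, -2.55, 0.004]
contact_force: [-0.5, 0.4, -2.1]
width: 0.196
grasp_force: 55.0
```

Emit:
play_rows(motion=[[1,0,0,0,0],[1,0,0,0,0]])

```text
time: 14.82
eef_pos: [0.4603, 0.2117, 0.1532]
ee_rot: [-1.831, -2.552, 0.001]
contact_force: [0.5, 0.4, -1.2]
width: 0.197
grasp_force: 55.0
```

```bash
cat > m.py <<'E'
from h import *
go(vw(0,.205),18.7,.146)
s0=env.observe();pv=s0["eef_pos"][:2]-VO;print("tcp vise",pv@VX,pv@VY,s0["eef_pos"][2])
for n in("wrist","scene","top"):
    C=cal(n);a,d=env.snapshot(n)
    if n=="scene": cv2.imwrite("pics/s4.png",cv2.resize(a[180:340,180:400],None,fx=3,fy=3)[...,::-1])
    P=cloud(n,d,C);P[d<=0]=-1
    hsv=cv2.cvtColor(a,cv2.COLOR_RGB2HSV)
    u=(P[...,:2]-VO)@VX;v=(P[...,:2]-VO)@VY;z=P[...,2]
    q=(np.abs(u)<.03)&(v>.045)&(v<.32)&(z>.12)&(z<.185)&(hsv[...,1]<70)
    t=s0["eef_pos"];w=v-pv@VY
    print(n,q.sum(),"v range",np.percentile(v[q],[1,99]).round(4) if q.any() else 0)
    for c in np.arange(.06,.30,.02):
        m=q&(np.abs(v-c)<.01)
        if m.sum()>15: print("  v %.2f n %d u %s z97 %.4f"%(c,m.sum(),np.percentile(u[m],[3,50,97]).round(4),np.percentile(z[m],97)))
    # block access face ring: hole seen as points behind the face
E
python3 m.py
```

```text
t 14.82 pos [0.4603 0.2117 0.1532] ty 18.7 tilt [-0.    -0.001 -1.   ] q [ 0.29  0.22  1.74 -0.    1.18 -0.03] F [ 0.5  0.4 -1.2] w 0.197 g 55.0
turn -0.0 then cm x,y -2.32 0.16 dz(down+) 0.72
tcp vise -0.0015823624509795561 0.2282219997908793 0.1532167983014919
wrist 7255 v range [0.1297 0.2819]
  v 0.12 n 82 u [-0.0113  0.0013  0.0079] z97 0.1683
  v 0.14 n 658 u [-0.0113 -0.0021  0.0074] z97 0.1695
  v 0.16 n 342 u [-0.0108 -0.0021  0.0066] z97 0.1697
  v 0.18 n 180 u [-0.011  -0.0015  0.0069] z97 0.1698
  v 0.20 n 841 u [-0.0109 -0.0021  0.0068] z97 0.1700
  v 0.22 n 961 u [-0.0117 -0.0021  0.007 ] z97 0.1708
  v 0.24 n 2149 u [-0.0219 -0.0021  0.0174] z97 0.1834
  v 0.26 n 1158 u [-0.0112 -0.002   0.0066] z97 0.1706
  v 0.28 n 884 u [-0.0108 -0.0025  0.0063] z97 0.1707
scene 379 v range [0.095  0.2821]
  v 0.10 n 45 u [-0.0071  0.0038  0.0097] z97 0.1716
  v 0.12 n 60 u [-0.0078  0.0039  0.0089] z97 0.1716
  v 0.14 n 61 u [-0.0076  0.0033  0.0095] z97 0.1717
  v 0.16 n 60 u [-0.0079  0.0034  0.0091] z97 0.1714
  v 0.18 n 19 u [-0.0085 -0.001   0.0061] z97 0.1729
  v 0.26 n 68 u [-0.0084  0.0031  0.0086] z97 0.1733
  v 0.28 n 45 u [-0.0082  0.0023  0.0088] z97 0.1727
top 198 v range [0.0938 0.2093]
  v 0.10 n 30 u [-0.0102 -0.0031  0.0059] z97 0.1722
  v 0.12 n 34 u [-0.0096 -0.0025  0.0051] z97 0.1754
  v 0.14 n 37 u [-0.0107 -0.0041  0.0054] z97 0.1748
  v 0.16 n 36 u [-0.0105 -0.0035  0.005 ] z97 0.1743
  v 0.18 n 31 u [-0.0105 -0.0033  0.0039] z97 0.1739
  v 0.20 n 28 u [-0.0098 -0.0038  0.0031] z97 0.1779
```

View pics/s4.png

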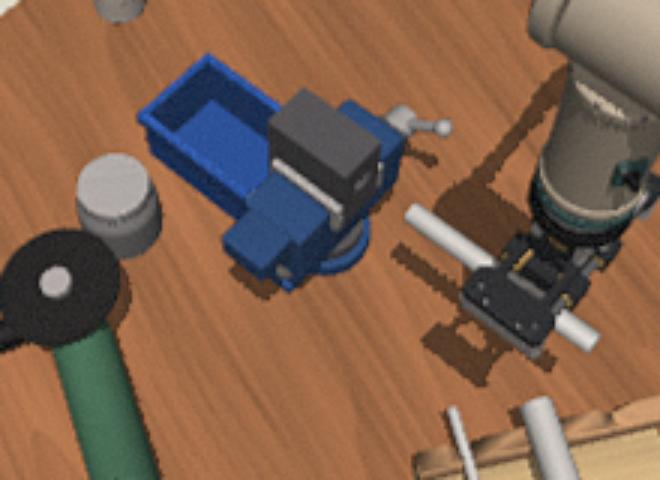

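Run:
```python
from h import *
c=vw(0,.04)
for n in("scene",): print(n,proj(n,[*c,.155]))
T=np.load("scene0.npz");P=cloud("scene",T["d"]);a=T["a"];P[T["d"]<=0]=-1
u=(P[...,:2]-VO)@VX;v=(P[...,:2]-VO)@VY;z=P[...,2]
f=(np.abs(v-.04)<.008)&(np.abs(u)<.03)&(z>.142)&(z<.192)   # +y face
h=(v<.034)&(v>.0)&(np.abs(u)<.025)&(z>.13)&(z<.172)          # behind the face = hole
print(f.sum(),"v face",np.median(v[f]),"u",np.percentile(u[f],[2,98]),"z",np.percentile(z[f],[2,98]),"hole",h.sum(),u[h].mean() if h.any() else 0,z[h].mean() if h.any() else 0)
U,V=map(int,proj("scene",[*c,.155]));g=cv2.cvtColor(a,cv2.COLOR_RGB2GRAY);print(U,V);print(g[V-14:V+12,U-16:U+12:1])
```

```text
scene (np.float64(300.3971203370631), np.float64(239.40726651098583))
151 v face 0.0383998422679114 u [-0.02347857  0.02667583] z [0.14296404 0.19151701] hole 21 0.01476720356067187 0.15200278957974622
300 239
[[ 80  82  88  84  87  87  84  85  88  84  88  84  86  86  88  86  90  88
   89  89  86  81  70  75  73  74  68  74]
 [ 86  82  90  87  87  92  90  86  84  83  86  82  86  86  89  87  86  86
   86  88  88  84  81  75  74  77  72  75]
 [ 87  87  85  83  85  89  87  84  88  92  86  88  88  86  87  85  86  88
   85  89  91  93  74  74  76  74  76  70]
 [ 88  86  83  86  86  85  88  85  85  85  84  86  85  86  87  86  87  88
   88  82  90  80  62  66  74  71  73  69]
 [ 86  84  87  88  86  85  86  86  89  89  85  83  87  86  88  86  87  86
   85  88  83  62  50  67  78  75  67  50]
 [ 87  85  90  86  88  86  88  87  90  85  91  89  85  86  88  86  85  87
   93  83  58  41  49  72  72  71  59  37]
 [ 72  85  84  87  84  87  83  84  85  89  86  86  86  86  89  90  88  90
   79  56  44  46  52  68  70  51  34  36]
 [ 50  66  85  91  85  89  87  87  83  82  85  83  85  83  86  84  87  
[... 1452 characters left out ...]
109 156 182 182 156 122  61  36  43  51  47  48  48  45  38  48  39  48
   46  38  34  49  37  49  60  59  94 111]
 [ 70 101 133 186 187 169 164  81  31  36  48  45  48  44  45  50  53  39
   52  38  43  42  53  58  61  52 111 114]
 [ 70  62  70 130 164 178 187 156  95  50  40  43  52  46  48  51  41  45
   44  39  33  52  63  57  95 102 116 118]
 [ 71  70  59  54 103 158 178 181 157 130  73  42  42  45  48  49  46  44
   47  30  47  57  64  98 120 123 118 119]
 [ 73  79  71  63  62 103 134 184 190 155  80  36  42  47  42  41  46  40
   39  48  63  59  55 112 125 119 117 118]
 [ 75  73  73  73  66  71  86 132 156 119  62  44  48  47  50  44  31  43
   36  55  56  57  97 120 121 121 116 113]]
```

The crop shows the bin standing below the outlet face and the drift level and in line with the block. The hole mouth on the near face is at about crop (360,180). I correct sideways and in height and bring the tip up to the mouth.

Emit:
play_rows(motion=[[1,0,0.15,0.5,0],[1,-1.5,0,0,0],[1,-2.0,0,0,0],[1,-1.2,0,0,0],[1,0,0,0,0],[1,0,0,0,0]])

```text
time: 15.72
eef_pos: [0.4767, 0.1677, 0.1484]
ee_rot: [-1.832, -2.552, -0.0]
contact_force: [0.3, 0.5, -1.1]
width: 0.198
grasp_force: 55.0
```

```bash
python3 m.py | grep -v "n [0-9][0-9] "
python3 - <<'E'
import cv2
from h import *
a,d=env.snapshot("scene");cv2.imwrite("pics/s5.png",cv2.resize(a[205:275,255:345],None,fx=8,fy=8,interpolation=cv2.INTER_CUBIC)[...,::-1])
E
```

```text
t 15.72 pos [0.4767 0.1677 0.1484] ty 18.7 tilt [ 0. -0. -1.] q [ 0.2   0.22  1.75  0.    1.17 -0.13] F [ 0.3  0.5 -1.1] w 0.198 g 55.0
turn -0.0 then cm x,y 2.37 0.01 dz(down+) 0.24
tcp vise -0.00013656543647672467 0.18129358148546176 0.14844159369177023
wrist 7491 v range [0.0829 0.235 ]
  v 0.08 n 311 u [-0.0105 -0.0001  0.0091] z97 0.1644
  v 0.10 n 661 u [-0.0096 -0.0007  0.0082] z97 0.1647
  v 0.12 n 113 u [-0.0073 -0.0007  0.0059] z97 0.1654
  v 0.14 n 481 u [-0.0102 -0.0007  0.0084] z97 0.1651
  v 0.16 n 887 u [-0.0098 -0.0006  0.0084] z97 0.1653
  v 0.18 n 1158 u [-0.0114 -0.0006  0.0098] z97 0.1789
  v 0.20 n 2220 u [-0.0207 -0.0009  0.019 ] z97 0.1831
  v 0.22 n 1186 u [-0.0096 -0.0011  0.008 ] z97 0.1660
  v 0.24 n 474 u [-0.0095 -0.0011  0.0076] z97 0.1659
scene 367 v range [0.0473 0.2355]
top 198 v range [0.0473 0.1584]
```

View pics/s5.png

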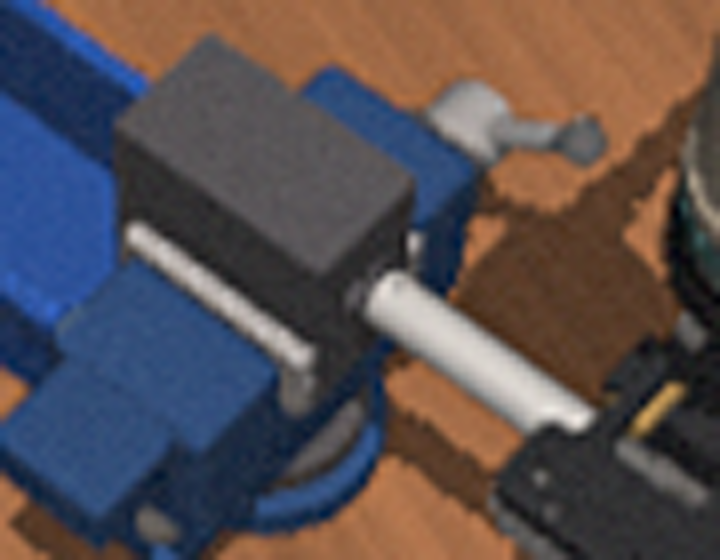

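The crop shows the drift tip (385,290) right in front of the hole mouth (360,290), in line with it. I insert it up to the shoulder, slowly.

Emit:
play_rows(motion=[[1,-0.6,0,0,0],[1,-0.6,0,0,0],[1,-0.6,0,0,0],[1,0,0,0,0]])

```text
time: 16.42
eef_pos: [0.4828, 0.15, 0.1484]
ee_rot: [1.832, 2.552, -0.0]
contact_force: [-0.6, 0.8, -1.4]
width: 0.2
grasp_force: 55.0
```

Emit:
play_rows(motion=[[1,-0.7,0,0,0],[1,-0.7,0,0,0],[1,-0.4,0,0,0],[1,-0.4,0,0,0],[1,-0.4,0,0,0],[1,-0.4,0,0,0],[1,0,0,0,0]])

```text
time: 17.3
eef_pos: [0.4903, 0.1261, 0.1481]
ee_rot: [-1.829, -2.545, -0.007]
contact_force: [-3.0, 10.0, -1.2]
width: 0.198
grasp_force: 55.0
```

```bash
cat > v.py <<'E'
from h import *
s,M=state();p=s["eef_pos"];w=p[:2]-VO;F=s["contact_force"]
print("t",s["time"],"tcp vise",(w@VX).round(4),(w@VY).round(4),p[2].round(4),"tip v",(w@VY-.136).round(4),"F vise",(F[:2]@VX).round(1),(F[:2]@VY).round(1),F[2].round(1),"M",s["torque"].round(2),"q",s["q"].round(2))
E
python3 v.py
```

```text
t 17.3 tcp vise -0.0006 0.1375 0.1481 tip v 0.0015 F vise 0.3 10.5 -1.2 M [1.86 0.44 0.08] q [ 0.11  0.22  1.75  0.01  1.17 -0.22]
```

Emit:
play_rows(motion=[[1,-0.5,0,0,0],[1,-0.5,0,0,0],[1,-0.5,0,0,0],[1,-0.5,0,0,0],[1,-0.5,0,0,0],[1,-0.5,0,0,0],[1,-0.5,0,0,0],[1,0,0,0,0]])

```text
time: 18.3
eef_pos: [0.5015, 0.093, 0.1481]
ee_rot: [-1.829, -2.545, -0.007]
contact_force: [-3.2, 10.4, -0.6]
width: 0.2
grasp_force: 55.0
```

```bash
python3 v.py
cat > b.py <<'E'
from h import *
for n in("top","scene"):
    C=cal(n);a,d=env.snapshot(n);P=cloud(n,d,C);P[d<=0]=-1
    u=(P[...,:2]-VO)@VX;v=(P[...,:2]-VO)@VY;z=P[...,2]
    q=(np.abs(u)<.04)&(v<-.058)&(v>-.16)&(z>.08)&(z<.2)
    print(n,"bush",q.sum(),"v min",np.percentile(v[q],[2]) if q.any() else 0,"u",np.percentile(u[q],[2,98]) if q.any() else 0)
    q=(np.abs(u)<.013)&(v>.03)&(v<.3)&(z>.14)&(z<.17);print("  drift v",np.percentile(v[q],[2,98]))
    hsv=cv2.cvtColor(a,cv2.COLOR_RGB2HSV);H=hsv[...,0]
    q=(np.abs(u)<.06)&(v<-.05)&(v>-.22)&(z>-.01)&(z<.2)&(H>12)&(H<35)&(hsv[...,1]>60)
    if q.sum()>5: print("  brass",q.sum(),np.median(u[q]),np.median(v[q]),np.percentile(z[q],[5,50,95]))
E
python3 b.py
```

```text
t 18.3 tcp vise -0.0006 0.1027 0.1481 tip v -0.0333 F vise 0.3 10.8 -0.6 M [1.88 0.42 0.11] q [ 0.04  0.23  1.74  0.01  1.17 -0.29]
top bush 114 v min [-0.09134557] u [-0.01667094  0.01573587]
  drift v [0.04293206 0.1568898 ]
  brass 134 -0.0013876287162515528 -0.07068790727449226 [0.15965743 0.1689793  0.17604313]
scene bush 140 v min [-0.09280828] u [-0.01226553  0.01843648]
  drift v [0.04591905 0.15667706]
  brass 152 0.009720719500376012 -0.07775575198982633 [0.00096164 0.16753862 0.17344   ]
```

The bush sticks out about 43 mm, matching the tip, so the grip has not slipped. I push it out the rest of the way.

Emit:
play_rows(motion=[[1,-0.4,0,0,0],[1,-0.3,0,0,0],[1,-0.3,0,0,0],[1,-0.3,0,0,0],[1,-0.3,0,0,0],[1,0,0,0,0],[1,0,0,0,0]])

```text
time: 19.27
eef_pos: [0.5087, 0.0734, 0.1485]
ee_rot: [1.831, 2.552, -0.0]
contact_force: [0.6, 0.2, -2.0]
width: 0.196
grasp_force: 55.0
```

```bash
python3 v.py; python3 b.py
```

```text
t 19.275 tcp vise -0.0001 0.0818 0.1485 tip v -0.0542 F vise 0.6 0.0 -2.0 M [ 0.01 -0.13  0.01] q [ 0.01  0.23  1.74 -0.    1.17 -0.32]
top bush 0 v min 0 u 0
  drift v [0.04235171 0.13600672]
  brass 93 -0.0023820407388245534 -0.07903328634953642 [0.02029023 0.06438433 0.07092929]
scene bush 0 v min 0 u 0
  drift v [0.04021723 0.13584303]
  brass 99 0.015610124815873662 -0.08258022110473044 [-0.00047266  0.06273585  0.115972  ]
```

The bush has dropped: it stands upright in the bin at v −0.079, with its top at about 64 mm. I withdraw the drift straight back.

Emit:
play_rows(motion=[[1,1,0,0,0],[1,2,0,0,0],[1,2.5,0,0,0],[1,2.5,0,0,0],[1,2.5,0,0,0],[1,2.5,0,0,0],[1,2.5,0,0,0],[1,1,0,-2,0],[1,0,0,-4,0],[1,0,0,0,0]])

```text
time: 20.62
eef_pos: [0.4573, 0.2315, 0.2112]
ee_rot: [1.828, 2.55, 0.009]
contact_force: [-0.1, -0.5, -2.8]
width: 0.201
grasp_force: 55.0
```

```bash
python3 b.py
python3 - <<'E'
from h import *
b=np.radians(72.4);e=np.array([np.cos(b),np.sin(b)])
go(np.array([.432,.347])+(.041+.008)*e,-17.6,.0425)
s,M=state();p=s["eef_pos"][:2];C=cal("wrist");a,d=env.snapshot("wrist");P=cloud("wrist",d,C);P[d<=0]=-1
hsv=cv2.cvtColor(a,cv2.COLOR_RGB2HSV);z=P[...,2];u=(P[...,:2]-p)@VX;v=(P[...,:2]-p)@VY
q=(np.abs(u)<.02)&(np.abs(v)<.16)&(np.abs(z-s["eef_pos"][2]-.012)<.012)&(hsv[...,1]<70)
print("drift rel tcp v",np.percentile(v[q],[1,99]))
for c in(-.1,-.06,.03,.045):
    m=q&(np.abs(v-c)<.008)
    if m.sum()>15:print(c,np.percentile(u[m],[3,50,97]).round(4),np.percentile(z[m]-s["eef_pos"][2],97).round(4))
E
```

```text
top bush 0 v min 0 u 0
t 20.68 pos [0.456  0.2308 0.2092] ty 18.7 tilt [ 0.     0.003 -1.   ] q [0.33 0.18 1.65 0.   1.31 0.01] F [-0.3  0.4 -1.8] w 0.199 g 55.0
turn 36.3 then cm x,y 15.25 -5.8 dz(down+) 16.67
drift rel tcp v [-0.09892534  0.05370362]
-0.1 [-0.0104 -0.0005  0.0094] 0.0161
-0.06 [-0.0045 -0.0008  0.0027] 0.0168
0.03 [-0.0095 -0.0005  0.0082] 0.0175
0.045 [-0.0094 -0.0007  0.0079] 0.0176Traceback (most recent call last):
  File "b.py", line 7, in <module>
    q=(np.abs(u)<.013)&(v>.03)&(v<.3)&(z>.14)&(z<.17);print("  drift v",np.percentile(v[q],[2,98]))
                                                                        ~~~~~~~~~~~~~^^^^^^^^^^^^^
    return _quantile_unchecked(
        a, q, axis, out, overwrite_input, method, keepdims, weights)
    return _ureduce(a,
                    func=_quantile_ureduce_func,
    ...<5 lines>...
                    overwrite_input=overwrite_input,
                    method=method)
    r = func(a, **kwargs)
    result = _quantile(arr,
                       quantiles=q,
    ...<2 lines>...
                       out=out,
                       weights=wgt)
    slices_having_nans = np.isnan(arr[-1, ...])
                                  ~~~^^^^^^^^^
IndexError: index -1 is out of bounds for axis 0 with size 0
```

Emit:
play_rows(motion=[[1,0,0,0,9.1],[1,0,0,0,9.1],[1,0,0,0,9.1],[1,0,0,0,9.0],[1,3.7,-1.4,0,0],[1,3.8,-1.5,0,0],[1,3.7,-1.4,0,0],[1,3.7,-1.5,0,0],[1,0,0,4,0],[1,0,0,4,0]])

```text
time: 21.98
eef_pos: [0.4444, 0.3896, 0.1256]
ee_rot: [2.535, 1.856, -0.004]
contact_force: [0.1, -0.5, -1.2]
width: 0.199
grasp_force: 55.0
```

Emit:
play_rows(motion=[[1,0,0,3,0],[1,0,0,0,0],[1,0,0,0,0]])

```text
time: 22.35
eef_pos: [0.4457, 0.3897, 0.0986]
ee_rot: [2.536, 1.855, 0.0]
contact_force: [0.1, 0.2, -1.8]
width: 0.199
grasp_force: 55.0
```

Run:
```python
from h import *
b=np.radians(72.4);e=np.array([np.cos(b),np.sin(b)])
go(np.array([.432,.347])+(.041+.005)*e,-17.6,.0422)
```

```text
t 22.35 pos [0.4457 0.3897 0.0986] ty -17.6 tilt [ 0.  0. -1.] q [ 0.6   0.38  1.64 -0.    1.12  0.91] F [ 0.1  0.2 -1.8] w 0.199 g 55.0
turn -0.0 then cm x,y 0.11 -0.02 dz(down+) 5.64
```

Emit:
play_rows(motion=[[1,0.1,0,2,0],[1,0,0,2,0],[1,0,0,0.8,0],[1,0,0,0.5,0],[1,0,0,0.3,0],[1,0,0,0,0]])

```text
time: 23.1
eef_pos: [0.4462, 0.3909, 0.0429]
ee_rot: [2.535, 1.855, 0.002]
contact_force: [1.6, 0.5, -1.8]
width: 0.202
grasp_force: 55.0
```

Just about seated. I open gently (to half, clear of the neighbours) and rise.

Emit:
play_rows(motion=[[0.75,0,0,0,0],[0.65,0,0,0,0],[0.5,0,0,0,0],[0.5,0,0,0,0],[0.5,0,0,-1,0],[0.5,0,0,-4,0],[0.5,0,0,-5,0],[0.5,0,0,-5,0],[0.5,0,0,-5,0],[0.5,0,0,0,0]])

```text
time: 24.35
eef_pos: [0.4479, 0.3921, 0.2481]
ee_rot: [2.535, 1.855, 0.017]
contact_force: [-0.1, 0.7, -0.4]
width: 0.499
grasp_force: 0.0
```

Emit:
play_rows(motion=[[0.5,-5,0,-2,0],[0.5,-5,0,0,0],[0.5,0,0,0,0],[0.5,0,0,0,0]])

```text
time: 24.85
eef_pos: [0.4155, 0.2956, 0.2621]
ee_rot: [-2.535, -1.854, -0.0]
contact_force: [0.9, -0.1, -0.1]
width: 0.502
grasp_force: 0.0
```

Run:
```python
from h import *
C=cal("wrist");a,d=env.snapshot("wrist");P=cloud("wrist",d,C);P[d<=0]=-1
hsv=cv2.cvtColor(a,cv2.COLOR_RGB2HSV)
b=np.radians(72.4);e=np.array([np.cos(b),np.sin(b)]);f=np.array([e[1],-e[0]])
L=(P[...,:2]-[.432,.347]);s=L@e;w=L@f;z=P[...,2]
for n,w0 in(("20",0),("30",.07),("10",.14)):
    q=(z>.035)&(z<.08)&(np.abs(w-w0)<.025)&(np.abs(s)<.13)&(hsv[...,1]<70)
    if q.sum()>20: print(n,q.sum(),cv2.minAreaRect((P[q][:,:2]*1000).astype(np.float32)),"ztop",np.percentile(z[q],97))
T,_=d,0
at,dt=env.snapshot("top");Q=cloud("top",dt);Q[dt<=0]=-1
u=(Q[...,:2]-VO)@VX;v=(Q[...,:2]-VO)@VY;z=Q[...,2];h=cv2.cvtColor(at,cv2.COLOR_RGB2HSV)
q=(np.abs(u)<.043)&(v<-.055)&(v>-.2)&(z>.01)&(z<.1)&(h[...,0]>12)&(h[...,0]<35)&(h[...,1]>60)
print("brass",q.sum(),np.median(u[q]),np.median(v[q]),np.percentile(z[q],[5,50,95]))
x,y=Q[...,0],Q[...,1]
for n,c,z0,z1 in(("jar",(.705,-.115),.077,.1),("can",(.582,-.377),.18,.2)):
    k=Q[(np.hypot(x-c[0],y-c[1])<.06)&(z>z0)&(z<z1)];print(n,len(k),cv2.minAreaRect((k[:,:2]*1000).astype(np.float32))[0])
sc,_=env.snapshot("scene")
cv2.imwrite("pics/end.png",np.hstack([sc[100:400,80:460],at[80:380,100:480]])[...,::-1])
```

```text
20 2423 ((433.01214599609375, 351.4428405761719), (189.2471466064453, 19.375001907348633), 72.22368621826172) ztop 0.05995956290817636
30 4110 ((506.7520751953125, 346.48748779296875), (189.434326171875, 33.459999084472656), 72.6627197265625) ztop 0.07180720156312503
10 1178 ((568.3375854492188, 309.249267578125), (188.90216064453125, 13.94955062866211), 72.61626434326172) ztop 0.04806114126807331
brass 84 -0.0018628590403256939 -0.0849667616315121 [0.02610543 0.06401889 0.0699412 ]
jar 348 (715.88232421875, -109.23445129394531)
can 265 (580.691162109375, -375.3233947753906)
```

View pics/end.png

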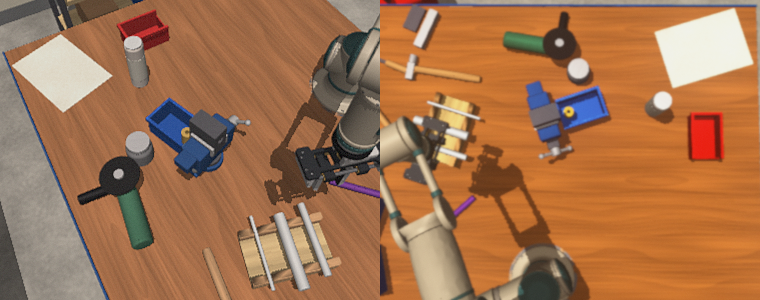

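The final picture shows the bush standing in the bin (crop px 185,133 and 568,112), the three drifts in their notches and the bystanders unmoved. I hand in.

```bash
python3 -c "
from rig import env
print(env.close_job())"
```

```text
the job is handed in; nothing more can be done
None
```

The job is handed in, though no verdict came back: the bush is in the bin standing below the outlet, the 20 mm drift is back in its rack notch, and the last pictures show nothing else disturbed.

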